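Load the praline tray into the display bay

TASK

Put the tray of gold pralines away in the empty display bay: lift it onto the bay's open front ledge with its front pull facing out, and let go of it there. Then slide it in under the clear guard until it is fully home against the back stop, and leave it. Keep all the pralines in the tray, and leave everything else where it stands.

Things in the scene. Friction and masses are not known exactly. Their poses are not given: they have to be found in the camera images.
- tray: Tray to put away: pale wood, 150 (its x) x 120 (y) mm, walls 19 mm high, six cells with one gold praline each, 0.33 kg in all. Origin: centre of its underside, z up. A black upright plate, the middle handle, stands over its centre; another, the front pull, juts 37 mm out of the middle of its -x end. Its +x end goes into the bay first.
- tray_handle (a point): Point in the tray's middle handle (plate 60 long in x, 10 thick in y, top 62 mm above the tray's underside): over the tray's centre, 50 mm above the underside. Fingers closing along the tray's y at this height stay above the pralines.
- tray_pull (a point): Point in the tray's front pull (plate 37 long in x, 10 thick in y, top 50 mm above the tray's underside): 95 mm from the tray's centre towards -x, 38 mm above the underside. Pinch it along the tray's y.
- bay_empty: Empty display bay, fixed: brown base board 250 (x) x 190 (y) x 15 mm high with two slick white runners. Origin: centre of its underside; x points into the bay. Open ledge from x = -125 to +30 mm, then a slot to the back stop (face at +117) between dark walls 85 mm high, inner faces 130 mm apart. Low wings (15 mm above the board, x = -21 to +30) flare out to 160 mm apart.
- bay_home (a point): Point on the empty bay's board (bay x = +42 mm, y = 0, 15 mm above the counter): the tray's origin lies here when the tray is home against the back stop. A clear guard with a brass front edge roofs the slot from bay x = +30 to +125, underside 84, top 92 mm above the counter.
- bay_rest (a point): Point on the empty bay's open ledge (bay x = -55 mm, y = 0, 15 mm above the counter): with the tray's origin here its nose lies between the wings, 10 mm short of the guard, so it can be lowered straight down to here.
- bay_full: The other bay, same shape, already filled with the tray of purple pralines. Stands beside the empty one (on its left or right).
- tray_full: The tray of purple pralines standing in the full bay; same shape and origin as the gold tray. To be left alone.
- praline0: A loose gold-wrapped praline in its cell of the tray, 40 mm across, 23 mm high, 18 g. Origin: centre of its underside.
- praline1: A loose gold-wrapped praline in its cell of the tray, 40 mm across, 23 mm high, 18 g. Origin: centre of its underside.
- praline2: A loose gold-wrapped praline in its cell of the tray, 40 mm across, 23 mm high, 18 g. Origin: centre of its underside.
- praline3: A loose gold-wrapped praline in its cell of the tray, 40 mm across, 23 mm high, 18 g. Origin: centre of its underside.
- praline4: A loose gold-wrapped praline in its cell of the tray, 40 mm across, 23 mm high, 18 g. Origin: centre of its underside.
- praline5: A loose gold-wrapped praline in its cell of the tray, 40 mm across, 23 mm high, 18 g. Origin: centre of its underside.
- jar: Bystander: amber glass jar, 80 mm across, 130 mm high, origin under its centre.
- gift_box: Bystander: red gift box with gold ribbon, 120 x 90 x 45 mm, origin under its centre.
- tin: Bystander: round tin, 72 mm across, 100 mm high, origin under its centre.
- scoop: Bystander: metal sweet scoop lying on the counter, 180 mm long along its x.
- price_card: Bystander: cream price card on a wooden foot, 75 mm wide, 57 mm high, origin under its centre.
Mind the look-alikes: they are no part of the job. What is shaped like the tray but green is not meant.

How it is judged:
By the outcome, as a careful person would: the job done as asked, in the order asked, and still so for the second after the job is handed in, with the robot touching nothing.
It also fails if it takes over 58 s, if anything falls off the work surface, if the arm or the gripper's body presses on something with over 40 N, if the wrist force passes 120 N, or if a joint passes its speed limit or range.

ROBOT

A 6-joint arm with a two-finger parallel gripper is mounted at the origin on the work surface. World frame = base frame: x ahead of the robot, y to its left, z up, the work surface at z = 0. Lengths are in m, angles in rad, forces in N, time in s.
With the tool pointing down it reaches from about 0.4 to 0.925 m from the base axis. Payload 12.5 kg.
Tool frame: the origin (TCP) lies at the very end of the fingers, on their centre line; the grasp point (between the pads) lies 19 mm behind it; z points along the fingers, y is the line along which they close (so a half turn about z gives the same grasp; the last joint's range is limited). The gripper opens to 95 mm and grips with 3 to 60 N. Pads are 20 mm wide; open, the fingers measure 119 mm over their backs; the gripper's body (75 mm by 180 mm) begins 59 mm behind the grasp point.
Start: joints at [1.226, 0.491, 1.559, -0, 1.092, -0.106], TCP at [0.148, 0.607, 0.215] pointing down, gripper open.
Joint ranges: [-3.1, 3.1], [-0.84, 2.19], [0.05, 2.79], [-1.13, 4.28], [0.06, 2.93], [-2.69, 2.69]. Speed limits (rad/s): [2.22, 2.22, 2.79, 3.14, 3.14, 3.14].

INTERFACE

Orientations are given as a unit quaternion [x, y, z, w].
In Python, from station import r gives the robot as it stands.
- The arm moves only by the tool move_arm, never from a script. Its argument "plan" is a list of rows, each a list of 4 numbers: the shift along the tool's x, y, z in m, then the turn about the tool's z in degrees. In form: [[tx, ty, tz, yaw], ...]. A call has exactly 5 rows; each row is the pose to reach, as a shift and turn from the pose commanded when the call began, along the tool's axes at that moment; what a row does not reach only later rows make up. A row lasts 1/10 s, in which the tool goes at most 50 mm and 8.59 degrees, less where a joint would pass 70% of its speed; a pose out of reach is approached as far as the arm can. A call with a gripper value outside its range is refused whole. "hand" is the opening, from -1 (shut) to 1 (fully open), set as the call begins (left out, the last holds). The fingers move at their own pace and stop on an object; "newtons" is the grip in N (left out, the last holds). Time passes only in rows, so rows that repeat a pose let the fingers close, or fill a call up. It gives the time, the measured TCP pose, the force, the opening and the grip force at its end, in the units of the state.
- r.read_state(): the state, without advancing time (a new reading comes with each control period).
- r.get_image(name): name is "scene" or "side" or "wrist"; returns a dict with "image" (480x640x3 uint8, blue, green, red), "z_map" (480x640 float32, m along the optical axis (not along the pixel's ray), 0 where there is no reading), "K" (3x3 intrinsics, pixels), "k1" (the pictures are not rectified: a ray, as slopes to the right and down, at radius r is drawn at 1 + k1 r^2 times it, then the intrinsics apply), "origin" and "rotation" of the camera in the world. Camera axes: x right, y down, z forward; pixel columns grow to the right and rows downward; lengths in m; the calibration is good to about 2 mm. A picture is of the moment at which its call begins.
- r.close_job(): hands the job in; it is judged then, once.
Trained networks look in a picture, given as the dict that the camera call returned (one of the last four; its "shot" number tells which), for a name from the list of things; names that differ only in an ending like _2 or _b are one class to them, and where a whole thing is asked for, a point or a joint stands for the part that bears it (a point fixed in the world has none). Each returns a list of dicts, best first, with "p" (0 to 1); they miss things now and then, are a little off and sometimes report something else, mostly with a low value. They report only what shows in the picture. A call takes as long as a camera call. They do not tell look-alikes from the thing itself.
- r.search_frame(picture, query): "uv" ([column, row] in pixels, amid what is visible of it).
The state is a dict: "time": time; "joints": joint angles; "joint_velocities": joint speeds; "tau": joint torques, N m; "ee_pos": TCP position; "tool_rot": TCP orientation; "force": force on the tool from outside, world axes, zero at the start; "moment": the same for the moment, N m; "gripper_width": opening from 0.0 (shut) to 1.0 (fully open); "grip_force": force on a finger pad.
Only numpy, scipy, OpenCV 4.12 (cv2) and the standard library are available. Lean on these libraries where they do the work, as an engineer would, in place of code of your own. Each camera call takes 0.05 s, during which the arm holds its last target. There are 200 camera calls.

## Working session

There is one attempt and no reset: what is moved stays moved. The work goes in short steps, Python scripts to look and compute and a tool call to move; the robot and the scene stay as the last step left them, time stands still between calls to the robot, and variables do not carry over. Pictures are saved under pics/ and viewed, at most 10 in all, crops included, and the job is handed in when it is done.

Besides the shell and the picture viewer there is one more tool, called by a JSON object that holds its "op" and its "data", one argument or row to a line. move_arm: Moves the arm, as the interface text tells. Its arguments: {"type":"object","properties":{"plan":{"type":"array","items":{"type":"array","items":{"type":"number"}}},"hand":{"type":"number"},"newtons":{"type":"number"}},"required":["plan"]}

```bash
mkdir -p pics; ls
cat > h.py <<'E'
import numpy as np, cv2
from station import r
def snap(n,fn=None):
    p=r.get_image(n)
    if fn: cv2.imwrite('pics/'+fn,p['image'])
    return p
def ray(p,uv):
    K=np.array(p['K']); d=np.array([(uv[0]-K[0,2])/K[0,0],(uv[1]-K[1,2])/K[1,1]])
    s=d.copy()
    for _ in range(30): s=d/(1+p['k1']*(s@s))
    return np.array([s[0],s[1],1.])
def world(p,uv,z=None):
    """depth-map point, or intersection with plane z"""
    R=np.array(p['rotation']);o=np.array(p['origin']);s=ray(p,uv)
    if z is None:
        u,v=int(round(uv[0])),int(round(uv[1])); w=p['z_map'][max(v-1,0):v+2,max(u-1,0):u+2]; w=w[w>0]
        return o+R@(s*np.median(w)) if w.size else None
    d=R@s; return o+d*((z-o[2])/d[2])
def cloud(p):
    K=np.array(p['K']);z=p['z_map'];v,u=np.mgrid[:480,:640]
    d=np.stack([(u-K[0,2])/K[0,0],(v-K[1,2])/K[1,1]],-1);s=d.copy()
    for _ in range(20): s=d/(1+p['k1']*(s**2).sum(-1,keepdims=True))
    c=np.concatenate([s,np.ones_like(s[...,:1])],-1)*z[...,None]
    w=c@np.array(p['rotation']).T+np.array(p['origin']); w[z<=0]=np.nan
    return w
E
python3 - <<'E'
from h import *
np.set_printoptions(precision=3,suppress=True)
for n in ['scene','side','wrist']:
    p=snap(n,n+'0.png')
    print(n,np.array(p['origin']),np.array(p['rotation'])[:,2])
    for q in ['tray','tray_handle','tray_pull','bay_empty','bay_home','bay_rest','bay_full','tray_full']:
        for d in r.search_frame(p,q)[:3]: print(q,np.round(d['uv']),round(d['p'],2),world(p,d['uv']))
print(r.read_state())
im=np.hstack([cv2.imread('pics/%s0.png'%n) for n in ['scene','side']])
E
```

```text
picsTraceback (most recent call last):
  File "<stdin>", line 5, in <module>
IndexError: too many indices for array: array is 1-dimensional, but 2 were indexed
```

```bash
sed -i "s/^def snap/from scipy.spatial.transform import Rotation as Ro\ndef snap/; s/    if fn: cv2/    p=dict(p); p['rq']=p['rotation']; \n    if fn: cv2/; s/np.array(p\['rotation'\])/rot(p)/g" h.py
cat >> h.py <<'E'
def rot(p): return Ro.from_quat(p['rotation']).as_matrix()
E
python3 - <<'E'
from h import *
np.set_printoptions(precision=3,suppress=True)
for n in ['scene','side','wrist']:
    p=snap(n,n+'0.png')
    print(n,np.array(p['origin']),p['rotation'],rot(p)[:,2])
    for q in ['tray','tray_handle','tray_pull','bay_empty','bay_home','bay_rest','bay_full','tray_full']:
        for d in r.search_frame(p,q)[:3]: print(q,np.round(d['uv']),round(d['p'],2),world(p,d['uv']))
print(r.read_state())
E
```

```text
scene [0.963 0.666 1.007] [ 0.265  0.891 -0.351 -0.113] [-0.388 -0.566 -0.728]
tray [430. 298.] 0.92 [0.326 0.158 0.031]
tray [533. 360.] 0.81 [0.239 0.396 0.008]
tray [408. 398.] 0.8 [0.524 0.322 0.026]
tray_handle [431. 296.] 0.74 [0.326 0.16  0.036]
tray_handle [411. 397.] 0.67 [0.513 0.32  0.015]
tray_handle [533. 363.] 0.65 [0.244 0.4   0.008]
tray_pull [535. 361.] 0.86 [0.238 0.401 0.01 ]
tray_pull [433. 298.] 0.58 [0.313 0.155 0.014]
tray_pull [412. 395.] 0.57 [0.511 0.319 0.018]
bay_empty [231. 248.] 0.67 [ 0.65  -0.167  0.09 ]
bay_home [233. 248.] 0.84 [ 0.649 -0.163  0.088]
bay_rest [233. 248.] 0.96 [ 0.648 -0.164  0.089]
bay_full [281. 323.] 0.62 [0.662 0.076 0.091]
tray_full [305. 307.] 0.73 [0.579 0.031 0.036]
side [-0.179 -0.874  0.757] [ 0.837 -0.272  0.161 -0.447] [ 0.512  0.661 -0.549]
tray [270. 206.] 0.8 [0.509 0.305 0.017]
tray [241. 247.] 0.77 [0.302 0.136 0.017]
tray [191. 212.] 0.57 [0.265 0.424 0.015]
tray_handle [192. 215.] 0.88 [0.267 0.418 0.005]
tray_handle [266. 206.] 0.84 [0.492 0.306 0.021]
tray_handle [242. 247.] 0.78 [0.305 0.136 0.014]
tray_pull [270
[... 343 characters left out ...]
76 [ 0.607 -0.033  0.019]
tray_full [343. 226.] 0.79 [0.612 0.028 0.038]
wrist [0.07  0.626 0.384] [0.778 0.612 0.088 0.111] [ 0.273 -0.065 -0.96 ]
tray_handle [166. 296.] 0.89 [0.195 0.395 0.004]
tray_pull [172. 296.] 0.6 [0.198 0.404 0.004]
{'time': 1.4, 'joints': array([ 1.226,  0.491,  1.559,  0.   ,  1.092, -0.106]), 'joint_velocities': array([-0.   ,  0.001,  0.001,  0.   , -0.   ,  0.001]), 'tau': array([  0.   , -61.247, -25.844,   0.069,   0.045,   0.   ]), 'ee_pos': array([0.148, 0.607, 0.215]), 'tool_rot': array([0.119, 0.993, 0.   , 0.   ]), 'force': array([-0.57 ,  0.731, -1.303]), 'moment': array([ 0.046, -0.03 , -0.007]), 'grip_force': 0.0, 'gripper_width': 0.9997525740958338}
```

View pics/scene0.png

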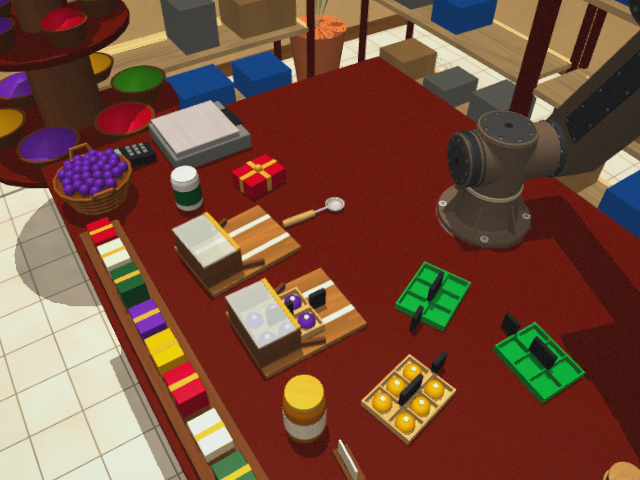

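View pics/side0.png

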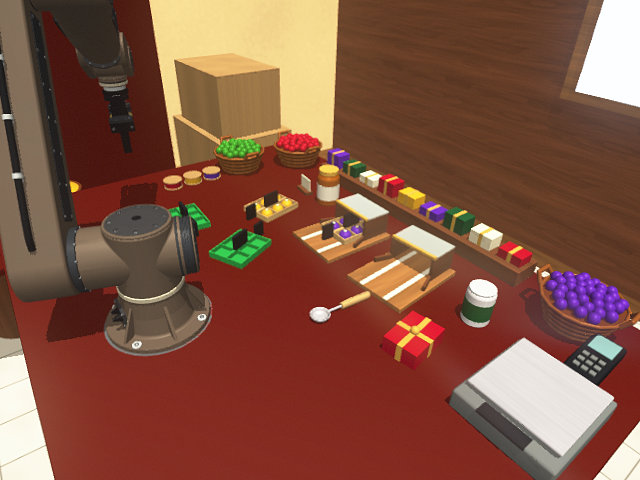

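Gold tray is at scene (408,398) with its pull towards (440,362). The look-alikes are the green trays at (433,296) and (540,360), and only the pale-wood tray with gold pralines fits. The empty bay is at (237,248), and the full bay with the purple pralines is at (295,320). I'll move the wrist camera over the gold tray.

{"op": "move_arm", "data": {
  "plan": [
    [-0.21, -0.1, -0.1, 0],
    [-0.21, -0.1, -0.1, 0],
    [-0.21, -0.1, -0.1, 0],
    [-0.21, -0.1, -0.1, 0],
    [-0.21, -0.1, -0.1, 0]
  ],
  "hand": 1
}}

```text
time: 1.9
ee_pos: [0.3271, 0.4609, 0.3144]
tool_rot: [0.119, 0.993, 0.0, 0.0]
force: [1.1, 0.5, 0.1]
gripper_width: 1.002
grip_force: 0.0
```

{"op": "move_arm", "data": {
  "plan": [
    [-0.21, -0.09, 0, 0],
    [-0.21, -0.09, 0, 0],
    [-0.21, -0.09, 0, 0],
    [-0.21, -0.09, 0, 0],
    [-0.21, -0.09, 0, 0]
  ]
}}

```text
time: 2.4
ee_pos: [0.5111, 0.3227, 0.3133]
tool_rot: [0.12, 0.993, -0.0, 0.0]
force: [-0.9, 1.2, 0.5]
gripper_width: 0.998
grip_force: 0.0
```

Run:
```python
from h import *
np.set_printoptions(precision=3,suppress=True)
p=snap('wrist','w1.png'); np.save('w1.npy',cloud(p))
print(p['origin'],p['rotation'],r.read_state()['ee_pos'])
for q in ['tray','tray_handle','tray_pull','praline0']:
    for d in r.search_frame(p,q)[:6]: print(q,np.round(d['uv']),round(d['p'],2),world(p,d['uv']))
s=snap('scene'); im=cv2.resize(s['image'][220:470,140:500],None,fx=2.2,fy=2.2,interpolation=cv2.INTER_CUBIC);cv2.imwrite('pics/crop1.png',im)
```

```text
[0.434 0.342 0.483] [0.779 0.611 0.088 0.112] [0.513 0.321 0.313]
tray [149.  79.] 0.94 [0.305 0.149 0.021]
tray [317. 204.] 0.91 [0.5   0.315 0.062]
tray [321.  11.] 0.57 [0.28  0.375 0.004]
tray_handle [321. 205.] 0.93 [0.506 0.319 0.036]
tray_handle [323.   9.] 0.73 [0.283 0.376 0.017]
tray_handle [152.  80.] 0.63 [0.306 0.149 0.015]
tray_pull [321.  12.] 0.96 [0.281 0.374 0.004]
tray_pull [151.  78.] 0.79 [0.303 0.148 0.011]
tray_pull [320. 205.] 0.63 [0.503 0.318 0.049]
praline0 [318. 247.] 0.96 [0.564 0.3   0.026]
praline0 [324. 169.] 0.81 [0.463 0.334 0.028]
praline0 [287. 188.] 0.78 [0.474 0.279 0.028]
praline0 [302. 220.] 0.73 [0.522 0.288 0.027]
praline0 [343. 204.] 0.63 [0.513 0.348 0.028]
praline0 [354. 228.] 0.62 [0.551 0.355 0.024]
```

View pics/w1.png

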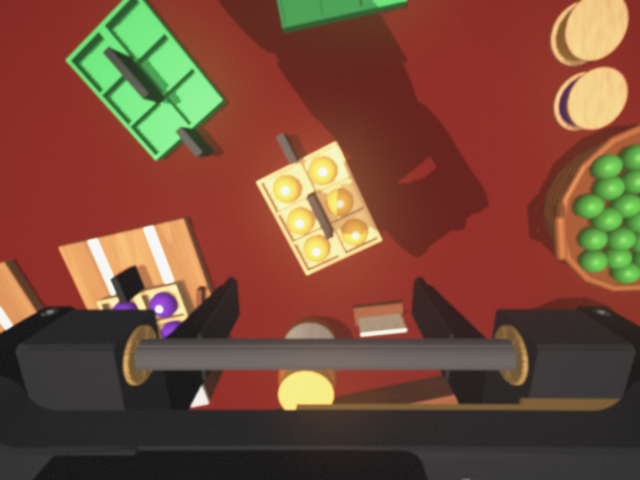

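View pics/crop1.png

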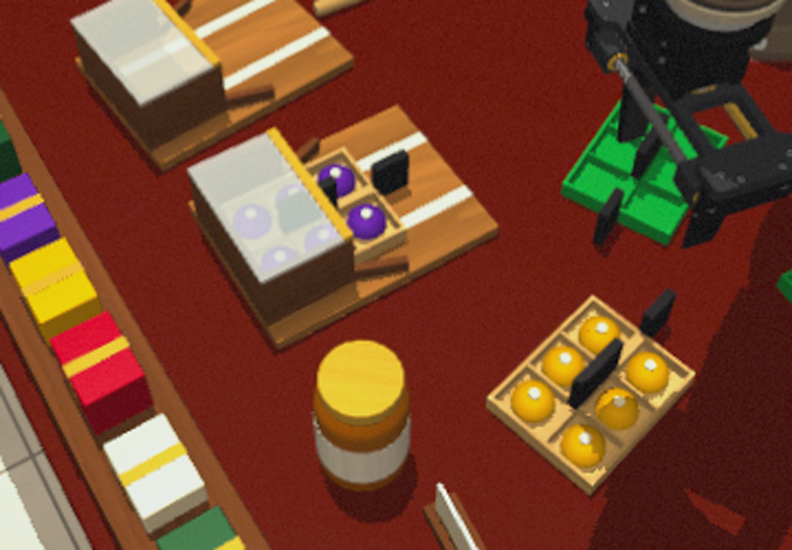

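The crop confirms the gold tray: pale wood with six gold pralines at scene (408,398), pull towards the robot. In the wrist image it is at (318,205) with its pull at (288,148). Next I'll measure its pose, and the empty bay's, from the clouds.

```bash
cat >> h.py <<'E'
def pca(P):
    c=P.mean(0); u,s,vt=np.linalg.svd(P-c,full_matrices=False); return c,vt[0]
E
python3 - <<'E'
from h import *
np.set_printoptions(precision=4,suppress=True)
for n in ['wrist','scene','side']:
    p=snap(n); w=cloud(p); im=p['image'].astype(int)
    near=np.hypot(w[...,0]-.514,w[...,1]-.318)<.14
    dark=(im.max(-1)<75)
    m=near&dark&(w[...,2]>.03)&(w[...,2]<.08)
    k,lab,st,ce=cv2.connectedComponentsWithStats(m.astype(np.uint8))
    for i in range(1,k):
        if st[i,4]>15:
            P=w[lab==i]; zt=np.percentile(P[:,2],90); T=P[P[:,2]>zt-.012]
            box=cv2.minAreaRect((T[:,:2]*1000).astype(np.float32))
            print(n,'dark',st[i,4],ce[i],P.mean(0),'ztop',zt,'rect',box)
    # tray outline: footprint above counter
    g=near&(w[...,2]>.010)&(w[...,2]<.03)&(im[...,2]>120)&(im[...,1]>90)
    P=w[g]
    if len(P)>50: print(n,'tray rect',cv2.minAreaRect((P[:,:2]*1000).astype(np.float32)),len(P))
    # bay
    b=(w[...,2]>.008)&(w[...,2]<.022)&(w[...,1]<-.03)&(w[...,1]>-.4)&(w[...,0]>.42)&(w[...,0]<.85)
    t=(w[...,2]>.08)&(w[...,2]<.1)&(w[...,1]<-.04)&(w[...,1]>-.4)&(w[...,0]>.5)&(w[...,0]<.85)
    for nm,mm in(('board',b),('guard',t)):
        k,lab,st,ce=cv2.connectedComponentsWithStats(mm.astype(np.uint8))
        for i in range(1,k):
            if st[i,4]>150:
                P=w[lab==i]; print(n,nm,st[i],ce[i],P.mean(0),cv2.minAreaRect((P[:,:2]*1000).astype(np.float32)))
    white=b&(im.min(-1)>150)
    k,lab,st,ce=cv2.connectedComponentsWithStats(white.astype(np.uint8))
    for i in range(1,k):
        if st[i,4]>40:
            c,d=pca(w[lab==i]); print(n,'runner',st[i,4],ce[i],c,d,np.degrees(np.arctan2(d[1],d[0])))
    br=(im[...,2]>150)&(im[...,1]>110)&(im[...,0]<90)&t
    if br.sum()>20: c,d=pca(w[br]); print(n,'brass',br.sum(),c,d)
E
```

```text
wrist tray rect ((516.21240234375, 315.5794677734375), (150.3730010986328, 120.1783218383789), 12.429594993591309) 5846
wrist board [  57  242   47   68 1473] [ 81.0686 275.2736] [ 0.5251 -0.0477  0.0141] ((528.9456176757812, -48.014060974121094), (36.01325988769531, 103.8439712524414), 89.99302673339844)
wrist board [   0  263   38   69 1465] [ 12.43   299.3276] [ 0.5367 -0.1636  0.0137] ((541.0427856445312, -158.0572509765625), (50.801918029785156, 114.3652114868164), 61.85519027709961)
wrist runner 136 [  3.8088 321.2721] [ 0.5666 -0.1931  0.0143] [ 0.9418 -0.336  -0.0063] -19.63556550282795
scene dark 140 [438.7071 360.3643] [0.4283 0.2987 0.0457] ztop 0.051756197005017594 rect ((426.1492614746094, 297.5596618652344), (39.18327331542969, 10.698636054992676), 13.745835304260254)
scene dark 258 [410.5039 388.2636] [0.5195 0.319  0.0531] ztop 0.06413335500588166 rect ((516.1207885742188, 316.6443176269531), (60.01797866821289, 9.00457763671875), 12.712672233581543)
scene tray rect ((516.416748046875, 316.2658386230469), (155.2503662109375, 121.91204071044922), 12.017879486083984) 28
[... 1645 characters left out ...]
35540771484375, 192.1429901123047), 4.659265995025635)
side board [454 248  47  28 200] [476.09 261.05] [ 0.8356 -0.3196  0.0149] ((835.9527587890625, -319.4197082519531), (10.33456802368164, 159.73291015625), 0.3963034749031067)
side guard [ 392  225   63   37 1102] [423.7976 242.3267] [ 0.6845 -0.2342  0.0911] ((688.3342895507812, -226.96099853515625), (102.38521575927734, 152.05662536621094), 6.114603519439697)
side runner 254 [384.6378 269.0669] [ 0.5836 -0.1951  0.0167] [-0.996  -0.0893  0.0004] -174.87531936109136
side runner 242 [404.7893 285.1364] [ 0.5777 -0.2794  0.0164] [-0.9962 -0.0866 -0.0015] -175.03395949228764
side brass 124 [ 0.6426 -0.2238  0.0908] [ 0.0615 -0.9981  0.0037]
```

{"op": "move_arm", "data": {
  "plan": [
    [-0.125, -0.25, -0.05, 0],
    [-0.125, -0.25, -0.05, 0],
    [-0.125, -0.25, -0.05, 0],
    [-0.125, -0.25, -0.05, 0],
    [-0.125, -0.25, -0.05, 0]
  ]
}}

```text
time: 3.35
ee_pos: [0.5633, 0.0842, 0.3581]
tool_rot: [0.118, 0.993, 0.0, 0.0]
force: [0.6, 0.3, 0.3]
gripper_width: 1.002
grip_force: 0.0
```

{"op": "move_arm", "data": {
  "plan": [
    [-0.125, -0.25, 0, 0],
    [-0.125, -0.25, 0, 0],
    [-0.125, -0.25, 0, 0],
    [-0.125, -0.25, 0, 0],
    [-0.125, -0.25, 0, 0]
  ]
}}

```text
time: 3.85
ee_pos: [0.6195, -0.1596, 0.3577]
tool_rot: [0.119, 0.993, 0.0, 0.0]
force: [-0.1, 1.3, 0.1]
gripper_width: 0.998
grip_force: 0.0
```

Run:
```python
from h import *
np.set_printoptions(precision=4,suppress=True)
p=snap('wrist','w2.png'); w=cloud(p); im=p['image'].astype(int)
print(r.read_state()['time'],r.read_state()['ee_pos'])
box=(w[...,1]<-.1)&(w[...,1]>-.36)&(w[...,0]>.44)&(w[...,0]<.8)
for nm,lo,hi in(('board',.008,.022),('wings',.026,.036),('guard',.082,.1)):
    mm=box&(w[...,2]>lo)&(w[...,2]<hi)
    k,lab,st,ce=cv2.connectedComponentsWithStats(mm.astype(np.uint8))
    for i in range(1,k):
        if st[i,4]>60:
            P=w[lab==i]; print(nm,st[i,4],ce[i],P.mean(0),cv2.minAreaRect((P[:,:2]*1000).astype(np.float32)))
white=box&(w[...,2]<.03)&(im.min(-1)>150)
k,lab,st,ce=cv2.connectedComponentsWithStats(white.astype(np.uint8))
for i in range(1,k):
    if st[i,4]>60:
        c,d=pca(w[lab==i]); d*=np.sign(d[0]);print('runner',st[i,4],ce[i],c,np.degrees(np.arctan2(d[1],d[0])), 'y at .58',c[1]+(.58-c[0])*d[1]/d[0])
br=(im[...,2]>150)&(im[...,1]>110)&(im[...,0]<110)&box&(w[...,2]>.08)
c,d=pca(w[br]); print('brass',br.sum(),c,d)
s=snap('scene')
for q in ['jar','price_card','tin','scoop']:
    for d in r.search_frame(s,q)[:2]: print(q,np.round(d['uv']),round(d['p'],2),world(s,d['uv']))
```

```text
3.9 [ 0.6204 -0.1662  0.3566]
board 388 [240.9923 101.8093] [ 0.4579 -0.2409  0.0167] ((457.9704895019531, -242.1750946044922), (19.878894805908203, 35.7921257019043), 87.65168762207031)
board 14440 [271.3609 177.72  ] [ 0.5695 -0.2293  0.0143] ((611.4599609375, -232.96949768066406), (250.06622314453125, 191.06466674804688), 5.019279956817627)
board 152 [228.8487 236.7237] [ 0.64   -0.3193  0.0142] ((634.9378662109375, -323.0609436035156), (44.43265914916992, 15.087895393371582), 20.74370574951172)
wings 210 [327.1143 193.6333] [ 0.6086 -0.1536  0.0293] ((609.6755981445312, -153.9608612060547), (8.973955154418945, 56.04883575439453), 76.33733367919922)
wings 230 [229.6174 228.1435] [ 0.6247 -0.3087  0.0291] ((627.92041015625, -307.7962951660156), (65.736083984375, 8.78555679321289), 24.836456298828125)
guard 7183 [290.5272 266.8883] [ 0.6867 -0.2246  0.0895] ((688.8779296875, -226.1622314453125), (95.74615478515625, 150.92529296875), 4.976541996002197)
runner 1421 [291.2048 168.9909] [ 0.5639 -0.197   0.0145] 4.91752433810001 y at .58 -0.19565794249658158
runner 1364 [238.7346 187.2852] [ 0.5713 -0.2807  0.0144] 4.902507835512849 y at .58 -0.2799139152257815
runner 77 [244.7013 299.1429] [ 0.7542 -0.3326 -0.0009] 5.577658985055143 y at .58 -0.3496494271047694
brass 438 [ 0.6078 -0.1806  0.3367] [ 0.1318 -0.1948 -0.9719]
jar [304. 411.] 0.91 [0.7339 0.2779 0.1234]
price_card [349. 465.] 0.69 [0.7011 0.3734 0.0372]
price_card [306. 411.] 0.49 [0.7315 0.279  0.1234]
tin [186. 192.] 0.79 [ 0.6526 -0.4273  0.0682]
scoop [314. 212.] 0.89 [ 0.3843 -0.2323  0.0132]
```

View pics/w2.png

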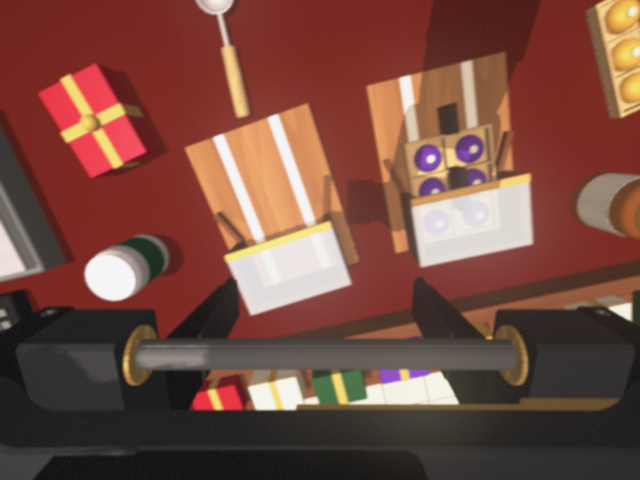

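```bash
cat >> h.py <<'E'
def delta(x,y,z,yaw_y_deg):
    """tool shift+turn to reach TCP (x,y,z), tool y along yaw_y_deg (mod 180)"""
    s=r.read_state(); R=Ro.from_quat(s['tool_rot']); t=R.inv().apply(np.array([x,y,z])-s['ee_pos'])
    ty=R.apply([0,1,0]); a=np.degrees(np.arctan2(ty[1],ty[0])); d=(yaw_y_deg-a+90)%180-90
    print('t',s['time'],'ee',s['ee_pos'],'ydir',round(a,2),'shift',t.round(4),'yaw',round(-d,2),'F',s['force'].round(1),'w',round(s['gripper_width'],3))
E
python3 - <<'E'
from h import *
np.set_printoptions(precision=4,suppress=True)
for n in ['scene','side']:
    p=snap(n); w=cloud(p); im=p['image'].astype(int)
    L=(w-[.5162,.316,0])@np.array([[.9767,-.2147,0],[.2147,.9767,0],[0,0,1]]).T.T if 0 else None
    c,s=np.cos(np.radians(12.4)),np.sin(np.radians(12.4)); dx,dy=w[...,0]-.5162,w[...,1]-.316
    lx,ly=c*dx+s*dy,-s*dx+c*dy
    m=(lx<-.08)&(lx>-.115)&(abs(ly)<.009)&(w[...,2]>.006); print(n,'pull z',np.percentile(w[m][:,2],[0,2,10,50,98,100]),m.sum())
    b=(w[...,0]>.3)&(w[...,0]<.484)&(abs(w[...,1]+.25)<.07)&(w[...,2]>.005)&(w[...,2]<.05)
    P=w[b]; print('scoop',P.min(0),P.max(0),P[P[:,0].argmax()],np.percentile(P[P[:,0]>.43][:,2],[5,50,95,100]))
delta(.5162,.316,.15,102.4)
E
```

```text
scene pull z [0.0062 0.0078 0.0159 0.0475 0.0529 0.0557] 136
scoop [ 0.3001 -0.3058  0.005 ] [ 0.4831 -0.1819  0.0254] [ 0.4831 -0.1819  0.0115] [0.0071 0.0168 0.0212 0.0254]
side pull z [0.0062 0.0072 0.0116 0.0304 0.0517 0.0531] 101
scoop [ 0.3007 -0.3058  0.005 ] [ 0.4839 -0.1802  0.0241] [ 0.4839 -0.1854  0.008 ] [0.0061 0.0174 0.0224 0.0241]
t 4.25 ee [ 0.6193 -0.1568  0.3578] ydir 76.43 shift [0.2112 0.4354 0.2078] yaw -25.97 F [-0.1 -1.   0.3] w 0.998
```

{"op": "move_arm", "data": {
  "plan": [
    [0.211, 0.435, 0.1, -26],
    [0.211, 0.435, 0.1, -26],
    [0.211, 0.435, 0.1, -26],
    [0.211, 0.435, 0.1, -26],
    [0.211, 0.435, 0.1, -26]
  ]
}}

```text
time: 4.75
ee_pos: [0.5663, 0.0838, 0.307]
tool_rot: [-0.108, 0.994, 0.0, 0.001]
force: [-0.3, 1.0, -0.5]
gripper_width: 1.004
grip_force: 0.0
```

Run:
```python
from h import *
np.set_printoptions(precision=4,suppress=True)
delta(.5162,.316,.14,102.4)
p=snap('side'); cv2.imwrite('pics/crop2.png',cv2.resize(p['image'][150:310,180:480],None,fx=2.6,fy=2.6,interpolation=cv2.INTER_CUBIC))
```

```text
t 4.75 ee [0.5663 0.0838 0.307 ] ydir 102.43 shift [-0.0009  0.2376  0.167 ] yaw 0.03 F [-0.3  1.  -0.5] w 1.004
```

View pics/crop2.png

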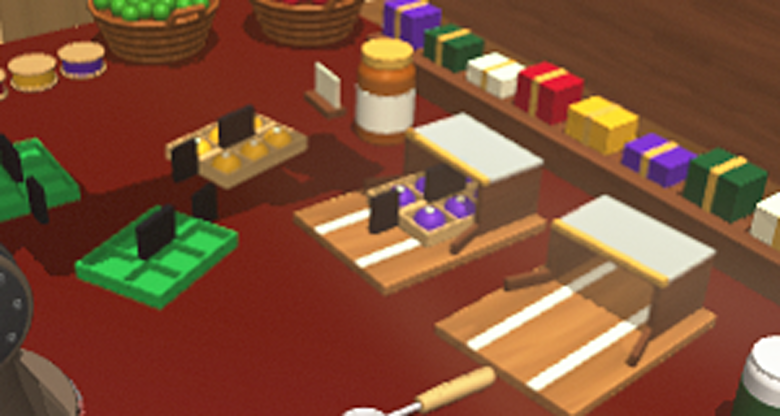

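Side crop: gold tray at (237,150), full bay at (425,200), empty bay at (580,300). The scoop's handle tip is at (490,375), right in front of the empty bay's ledge. I need to check whether the pull clears the scoop.

Run:
```python
from h import *
np.set_printoptions(precision=4,suppress=True)
p=snap('side'); w=cloud(p); im=p['image'].astype(int)
for u in (249,250,251,252):
    print(u,[(v,im[v,u].max(),round(w[v,u,2]*1000),round(w[v,u,0],3),round(w[v,u,1],3)) for v in range(198,224)])
b=(im[...,2]>130)&(im[...,1]>100)&(abs(w[...,1]+.24)<.05)&(w[...,0]>.39)&(w[...,0]<.484)&(w[...,2]>.008)
k,lab,st,ce=cv2.connectedComponentsWithStats(b.astype(np.uint8))
for i in range(1,k):
    if st[i,4]>30: P=w[lab==i]; print(st[i],P.min(0),P.max(0),P[P[:,0].argmax()],pca(P))
```

```text
249 [(198, np.int64(121), 0, np.float64(0.491), np.float64(0.427)), (199, np.int64(119), 1, np.float64(0.486), np.float64(0.419)), (200, np.int64(119), 2, np.float64(0.482), np.float64(0.41)), (201, np.int64(116), 2, np.float64(0.477), np.float64(0.403)), (202, np.int64(135), 1, np.float64(0.475), np.float64(0.399)), (203, np.int64(237), 17, np.float64(0.457), np.float64(0.364)), (204, np.int64(219), 20, np.float64(0.451), np.float64(0.353)), (205, np.int64(103), 50, np.float64(0.422), np.float64(0.297)), (206, np.int64(35), 51, np.float64(0.418), np.float64(0.29)), (207, np.int64(42), 49, np.float64(0.416), np.float64(0.287)), (208, np.int64(42), 46, np.float64(0.415), np.float64(0.284)), (209, np.int64(39), 41, np.float64(0.416), np.float64(0.287)), (210, np.int64(39), 39, np.float64(0.415), np.float64(0.285)), (211, np.int64(36), 34, np.float64(0.415), np.float64(0.286)), (212, np.int64(39), 31, np.float64(0.414), np.float64(0.285)), (213, np.int64(38), 25, np.float64(0.416), np.float64(0.29)), (214, np.int64(39), 22, np.float64(0.415), np.float64(0.288)), (215, np.int64(39), 19, 
[... 4908 characters left out ...]
t64(0.427), np.float64(0.29)), (216, np.int64(37), 10, np.float64(0.426), np.float64(0.289)), (217, np.int64(37), 5, np.float64(0.427), np.float64(0.291)), (218, np.int64(55), -3, np.float64(0.43), np.float64(0.297)), (219, np.int64(74), 3, np.float64(0.422), np.float64(0.282)), (220, np.int64(79), 2, np.float64(0.42), np.float64(0.278)), (221, np.int64(78), 0, np.float64(0.418), np.float64(0.275)), (222, np.int64(76), 2, np.float64(0.413), np.float64(0.267)), (223, np.int64(76), -1, np.float64(0.412), np.float64(0.264))]
[342 291  29  17 203] [ 0.39   -0.2551  0.0081] [ 0.476  -0.2316  0.0245] [ 0.476  -0.2501  0.0169] (array([ 0.4322, -0.2462,  0.0173]), array([-0.9979,  0.063 , -0.0116]))
```

{"op": "move_arm", "data": {
  "plan": [
    [-0.001, 0.238, 0.16, 0],
    [-0.001, 0.238, 0.16, 0],
    [-0.001, 0.238, 0.16, 0],
    [-0.001, 0.238, 0.16, 0],
    [-0.001, 0.238, 0.16, 0]
  ]
}}

```text
time: 5.35
ee_pos: [0.5234, 0.2857, 0.1669]
tool_rot: [-0.108, 0.994, 0.0, 0.001]
force: [0.4, -0.1, 0.3]
gripper_width: 0.999
grip_force: 0.0
```

Run:
```python
from h import *
np.set_printoptions(precision=4,suppress=True)
for n in ['scene','side']:
    W=[]; 
    for i in range(6): p=snap(n); W.append(cloud(p))
    w=np.nanmean(W,0); im=p['image'].astype(int)
    b=(abs(w[...,1]+.245)<.05)&(w[...,0]>.39)&(w[...,0]<.482)&(w[...,2]>.006)&(im[...,1]>75)
    k,lab,st,ce=cv2.connectedComponentsWithStats(b.astype(np.uint8)); i=1+st[1:,4].argmax(); P=w[lab==i]
    print(n,st[i],'noise',np.nanmean(np.nanstd(W,0)[lab==i]))
    for x0 in np.arange(.39,.48,.01):
        Q=P[(P[:,0]>x0)&(P[:,0]<x0+.01)]
        if len(Q): print(round(x0,3),len(Q),'y',Q[:,1].min().round(4),Q[:,1].max().round(4),'z',np.sort(Q[:,2])[-4:])
    bd=(abs(w[...,1]+.235)<.02)&(w[...,0]>.51)&(w[...,0]<.57); print('board z',np.nanmean(w[bd][:,2]))
    ct=(abs(w[...,1]+.15)<.03)&(w[...,0]>.40)&(w[...,0]<.45); print('counter z',np.nanmean(w[ct][:,2]))
p=snap('scene'); cv2.imwrite('pics/crop3.png',cv2.resize(p['image'][185:285,220:360],None,fx=5,fy=5,interpolation=cv2.INTER_CUBIC))
```

```text
scene [282 211  32  16 210] noise 0.0014836074288752533
0.39 21 y -0.2396 -0.2279 z [0.0187 0.0188 0.019  0.0196]
0.4 21 y -0.2402 -0.2281 z [0.0186 0.0187 0.0192 0.0195]
0.41 26 y -0.2415 -0.2266 z [0.0196 0.0197 0.0201 0.0201]
0.42 22 y -0.2428 -0.2281 z [0.0187 0.0192 0.0193 0.0209]
0.43 26 y -0.2458 -0.2282 z [0.0193 0.0195 0.0202 0.0203]
0.44 23 y -0.2437 -0.2286 z [0.0195 0.0196 0.0199 0.0199]
0.45 25 y -0.2457 -0.2294 z [0.0194 0.0195 0.0197 0.0198]
0.46 26 y -0.2457 -0.2299 z [0.0196 0.0198 0.0211 0.0214]
0.47 20 y -0.2478 -0.2313 z [0.0177 0.0181 0.0183 0.0201]
board z 0.014584564102183865
counter z -0.000337357904633501
side [342 291  29  17 213] noise 0.001074427356686823
0.39 25 y -0.2481 -0.2345 z [0.0197 0.02   0.0201 0.0202]
0.4 24 y -0.2492 -0.2359 z [0.0201 0.0204 0.0205 0.0208]
0.41 25 y -0.2497 -0.2365 z [0.0207 0.0208 0.0211 0.0212]
0.42 27 y -0.2506 -0.2361 z [0.0206 0.021  0.0215 0.022 ]
0.43 26 y -0.2518 -0.2344 z [0.0205 0.0207 0.0207 0.0209]
0.44 23 y -0.2524 -0.2381 z [0.0206 0.0211 0.0216 0.0217]
0.45 23 y -0.2527 -0.238 z [0.0205 0.021  0.0212 0.0214]
0.46 28 y -0.2534 -0.2347 z [0.0206 0.0208 0.0211 0.0218]
0.47 12 y -0.2528 -0.2431 z [0.0195 0.0205 0.0213 0.0213]
board z 0.016263998324555325
counter z 0.0011171845398840062
```

View pics/crop3.png

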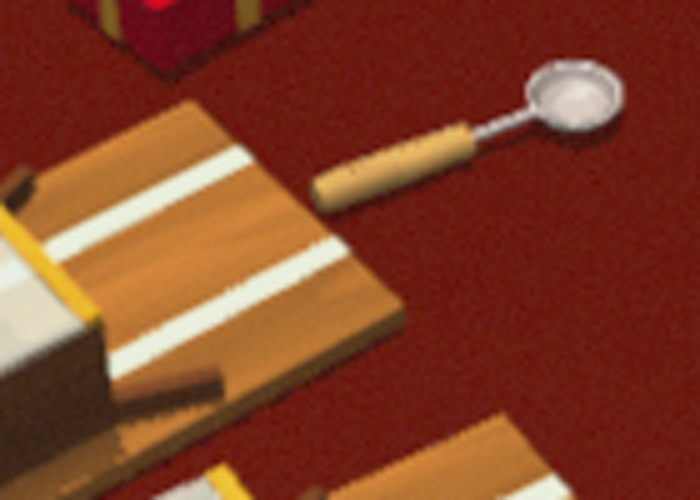

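Scene crop: the scoop's handle tip, at about (320,195) in the crop, lies 13 mm in front of the ledge and right where the pull would sit. The pull reaches down almost to the tray's underside. I'll rest the tray yawed about 7.5°, which clears the scoop sideways, and straighten it while sliding in.

```bash
python3 -c "
from h import *
delta(.516,.3163,.031,102.4)"
```

```text
t 6.0 ee [0.52447559 0.2832621  0.16769814] ydir 102.27 shift [0.0013 0.0341 0.1367] yaw -0.13 F [-0.2  0.1 -0.5] w 1.0
```

{"op": "move_arm", "data": {
  "plan": [
    [0.001, 0.034, 0, 0],
    [0.001, 0.034, 0.04, 0],
    [0.001, 0.034, 0.07, 0],
    [0.001, 0.034, 0.08, 0],
    [0.001, 0.034, 0.08, 0]
  ]
}}

```text
time: 6.5
ee_pos: [0.5157, 0.3164, 0.0864]
tool_rot: [-0.107, 0.994, -0.0, -0.001]
force: [-0.8, 0.5, -0.1]
gripper_width: 1.001
grip_force: 0.0
```

```bash
python3 -c "
from h import *
delta(.516,.3163,.031,102.4)"
```

```text
t 6.5 ee [0.51569702 0.31638832 0.08642551] ydir 102.3 shift [-0.0004 -0.0001  0.0554] yaw -0.1 F [-0.8  0.5 -0.1] w 1.001
```

{"op": "move_arm", "data": {
  "plan": [
    [0, 0, 0.03, 0],
    [0, 0, 0.05, 0],
    [0, 0, 0.055, 0],
    [0, 0, 0.055, 0],
    [0, 0, 0.055, 0]
  ]
}}

```text
time: 7.0
ee_pos: [0.5168, 0.3171, 0.0339]
tool_rot: [-0.107, 0.994, 0.0, 0.001]
force: [-0.2, -0.2, -0.1]
gripper_width: 1.005
grip_force: 0.0
```

{"op": "move_arm", "data": {
  "plan": [
    [0, 0, 0, 0],
    [0, 0, 0, 0],
    [0, 0, 0, 0],
    [0, 0, 0, 0],
    [0, 0, 0, 0]
  ],
  "hand": -1,
  "newtons": 35
}}

```text
time: 7.5
ee_pos: [0.516, 0.3168, 0.0324]
tool_rot: [-0.107, 0.994, 0.0, 0.0]
force: [0.8, -0.1, 0.2]
gripper_width: 0.638
grip_force: 0.0
```

{"op": "move_arm", "data": {
  "plan": [
    [0, 0, 0, 0],
    [0, 0, -0.005, 0],
    [0, 0, -0.02, 0],
    [0, 0, -0.04, 0],
    [0, 0, -0.06, 0]
  ]
}}

```text
time: 8.0
ee_pos: [0.516, 0.3168, 0.094]
tool_rot: [-0.107, 0.994, 0.0, 0.0]
force: [0.1, 0.2, 0.7]
gripper_width: 0.217
grip_force: 0.0
```

The fingers close slowly and I lifted before they had closed. I'll reopen, go down again and wait longer.

{"op": "move_arm", "data": {
  "plan": [
    [0, 0, 0, 0],
    [0, 0, 0, 0],
    [0, 0, 0, 0],
    [0, 0, 0, 0],
    [0, 0, 0, 0]
  ],
  "hand": 0.1
}}

```text
time: 8.5
ee_pos: [0.5157, 0.3166, 0.0917]
tool_rot: [-0.107, 0.994, -0.0, -0.0]
force: [-0.3, -0.6, 0.4]
gripper_width: 0.535
grip_force: 0.0
```

Run:
```python
from h import *
delta(.516,.3163,.031,102.4)
p=snap('scene'); w=cloud(p); im=p['image'].astype(int)
g=(np.hypot(w[...,0]-.514,w[...,1]-.318)<.14)&(w[...,2]>.010)&(w[...,2]<.03)&(im[...,2]>120)&(im[...,1]>90)
print(cv2.minAreaRect((w[g][:,:2]*1000).astype(np.float32)))
```

```text
t 8.5 ee [0.51574335 0.31663754 0.09166398] ydir 102.32 shift [-0.0002 -0.0004  0.0607] yaw -0.08 F [-0.3 -0.6  0.4] w 0.535
((517.1153564453125, 316.6447448730469), (150.7975616455078, 121.73280334472656), 12.3704195022583)
```

Tray unmoved.

{"op": "move_arm", "data": {
  "plan": [
    [0, 0, 0.03, 0],
    [0, 0, 0.055, 0],
    [0, 0, 0.06, 0],
    [0, 0, 0.06, 0],
    [0, 0, 0.06, 0]
  ]
}}

```text
time: 9.05
ee_pos: [0.5164, 0.317, 0.0331]
tool_rot: [-0.107, 0.994, 0.0, 0.0]
force: [0.7, 0.3, 0.6]
gripper_width: 0.548
grip_force: 0.0
```

{"op": "move_arm", "data": {
  "plan": [
    [0, 0, 0, 0],
    [0, 0, 0, 0],
    [0, 0, 0, 0],
    [0, 0, 0, 0],
    [0, 0, 0, 0]
  ],
  "hand": -1,
  "newtons": 35
}}

```text
time: 9.55
ee_pos: [0.516, 0.3168, 0.0325]
tool_rot: [-0.107, 0.994, 0.0, 0.0]
force: [0.0, -0.7, -0.0]
gripper_width: 0.186
grip_force: 0.0
```

{"op": "move_arm", "data": {
  "plan": [
    [0, 0, 0, 0],
    [0, 0, 0, 0],
    [0, 0, 0, 0],
    [0, 0, 0, 0],
    [0, 0, 0, 0]
  ]
}}

```text
time: 10.05
ee_pos: [0.516, 0.3167, 0.0324]
tool_rot: [-0.107, 0.994, 0.0, 0.0]
force: [0.8, -1.6, 2.6]
gripper_width: 0.106
grip_force: 35.0
```

Gripped. Lifting gently.

{"op": "move_arm", "data": {
  "plan": [
    [0, 0, -0.006, 0],
    [0, 0, -0.02, 0],
    [0, 0, -0.04, 0],
    [0, 0, -0.06, 0],
    [0, 0, -0.08, 0]
  ]
}}

```text
time: 10.55
ee_pos: [0.5158, 0.3168, 0.1139]
tool_rot: [-0.107, 0.994, 0.0, 0.0]
force: [1.6, -0.6, -3.8]
gripper_width: 0.103
grip_force: 35.0
```

{"op": "move_arm", "data": {
  "plan": [
    [0, 0, -0.015, 0],
    [0, 0, -0.03, 0],
    [0, 0, -0.04, 0],
    [0, 0, -0.045, 0],
    [0, 0, -0.045, 0]
  ]
}}

```text
time: 11.05
ee_pos: [0.516, 0.3169, 0.1579]
tool_rot: [-0.107, 0.994, 0.0, 0.0]
force: [-0.2, 0.2, -4.0]
gripper_width: 0.104
grip_force: 35.0
```

Run:
```python
from h import *
np.set_printoptions(precision=4,suppress=True)
delta(.5574,-.2458,.157,102.5)
p=snap('side'); w=cloud(p); im=p['image'].astype(int)
near=(np.hypot(w[...,0]-.51,w[...,1]-.31)<.16)&(w[...,2]>.1)&(w[...,2]<.165)
g=near&(im[...,2]>120)&(im[...,1]>90); P=w[g]
if len(P): print(len(P),np.percentile(P[:,2],[2,50,98]),cv2.minAreaRect((P[:,:2]*1000).astype(np.float32)))
A=np.c_[P[:,:2],np.ones(len(P))]; print('plane',np.linalg.lstsq(A,P[:,2],rcond=None)[0])
```

```text
t 11.05 ee [0.516  0.3169 0.1579] ydir 102.32 shift [ 0.0796 -0.5585  0.0007] yaw -0.18 F [-0.2  0.2 -4. ] w 0.104
664 [0.1276 0.1435 0.154 ] ((515.9622192382812, 314.62042236328125), (156.239013671875, 126.5253677368164), 12.55090045928955)
plane [0.0052 0.0593 0.1228]
```

{"op": "move_arm", "data": {
  "plan": [
    [0.0014, -0.01, 0, 0],
    [0.004, -0.03, 0, 0],
    [0.0085, -0.06, 0, 0],
    [0.014, -0.1, 0, 0],
    [0.02, -0.14, 0, 0]
  ]
}}

```text
time: 11.6
ee_pos: [0.5258, 0.1739, 0.1566]
tool_rot: [-0.108, 0.994, -0.0, -0.001]
force: [1.3, 0.3, -3.9]
gripper_width: 0.106
grip_force: 35.0
```

{"op": "move_arm", "data": {
  "plan": [
    [0.0057, -0.04, 0, 0],
    [0.0114, -0.08, 0, 0],
    [0.0171, -0.12, 0, 0],
    [0.0228, -0.16, 0, 0],
    [0.0285, -0.2, 0, 0]
  ]
}}

```text
time: 12.1
ee_pos: [0.5405, -0.0279, 0.1567]
tool_rot: [-0.107, 0.994, 0.0, -0.0]
force: [0.2, 0.2, -3.7]
gripper_width: 0.104
grip_force: 35.0
```

{"op": "move_arm", "data": {
  "plan": [
    [0.006, -0.04, 0, 0],
    [0.011, -0.08, 0, 0],
    [0.017, -0.12, 0, 0],
    [0.021, -0.15, 0, 0],
    [0.025, -0.175, 0, 0]
  ]
}}

```text
time: 12.6
ee_pos: [0.5532, -0.2044, 0.1565]
tool_rot: [-0.107, 0.994, 0.0, -0.001]
force: [0.1, 0.2, -3.2]
gripper_width: 0.101
grip_force: 35.0
```

{"op": "move_arm", "data": {
  "plan": [
    [0.003, -0.02, 0, 0],
    [0.005, -0.034, 0, 0],
    [0.006, -0.041, 0, 0],
    [0.006, -0.0435, 0, 0],
    [0.006, -0.0435, 0, 0]
  ]
}}

```text
time: 13.1
ee_pos: [0.5575, -0.2453, 0.1572]
tool_rot: [-0.107, 0.994, 0.0, -0.0]
force: [0.2, 0.5, -3.3]
gripper_width: 0.103
grip_force: 35.0
```

Run:
```python
from h import *
np.set_printoptions(precision=4,suppress=True)
delta(.5574,-.2458,.0475,102.5)
for n in ['side','scene']:
    p=snap(n); w=cloud(p); im=p['image'].astype(int)
    near=(np.hypot(w[...,0]-.5574,w[...,1]+.2458)<.14)&(w[...,2]>.12)&(w[...,2]<.16)
    P=w[near&(im[...,2]>120)&(im[...,1]>90)]; print(n,len(P),cv2.minAreaRect((P[:,:2]*1000).astype(np.float32)))
```

```text
t 13.1 ee [ 0.5575 -0.2453  0.1572] ydir 102.34 shift [ 0.0001 -0.0005  0.1097] yaw -0.16 F [ 0.2  0.5 -3.3] w 0.103
side 1446 ((556.707275390625, -246.5459442138672), (154.1875, 122.18650817871094), 12.347369194030762)
scene 1564 ((552.5728759765625, -243.22657775878906), (163.2282257080078, 123.81068420410156), 11.943872451782227)
```

{"op": "move_arm", "data": {
  "plan": [
    [0, 0, 0.02, 0],
    [0, 0, 0.05, 0],
    [0, 0, 0.08, 0],
    [0, 0, 0.095, 0],
    [0, 0, 0.1, 0]
  ]
}}

```text
time: 13.7
ee_pos: [0.5569, -0.2448, 0.0557]
tool_rot: [-0.108, 0.994, 0.001, -0.001]
force: [0.9, -0.3, -3.6]
gripper_width: 0.104
grip_force: 35.0
```

Run:
```python
from h import *
delta(.5574,-.2458,.0475,102.5)
p=snap('scene'); cv2.imwrite('pics/crop4.png',cv2.resize(p['image'][180:320,160:360],None,fx=4,fy=4,interpolation=cv2.INTER_CUBIC))
```

```text
t 13.7 ee [ 0.55689363 -0.24476792  0.05566866] ydir 102.36 shift [-0.0003 -0.0011  0.0082] yaw -0.14 F [ 0.9 -0.3 -3.6] w 0.104
```

View pics/crop4.png

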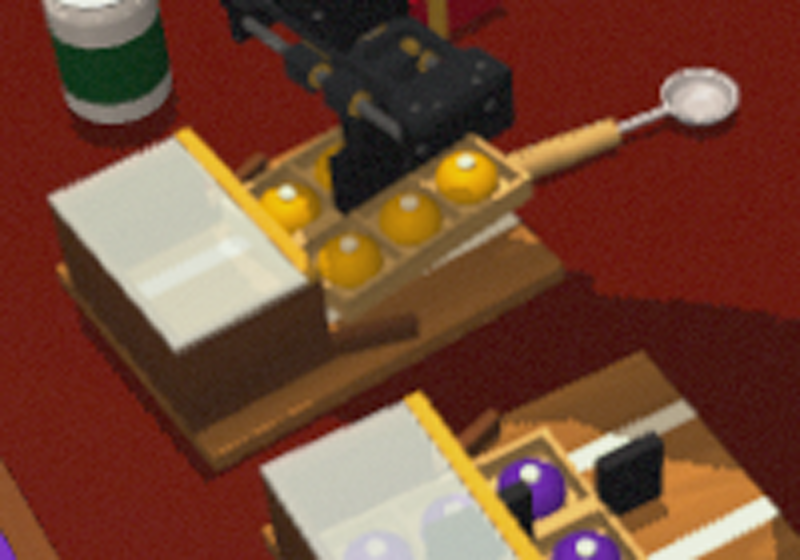

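The crop shows the tray hovering over the ledge, nose between the wings (near corner about (330,310)) and pull side clear of the scoop's axis. Lowering and releasing.

{"op": "move_arm", "data": {
  "plan": [
    [0, -0.001, 0.003, 0],
    [0, -0.001, 0.006, 0],
    [0, -0.001, 0.008, 0],
    [0, -0.001, 0.009, 0],
    [0, -0.001, 0.009, 0]
  ]
}}

```text
time: 14.25
ee_pos: [0.5577, -0.2469, 0.0484]
tool_rot: [-0.107, 0.994, -0.0, 0.0]
force: [-0.3, 0.5, -3.8]
gripper_width: 0.101
grip_force: 35.0
```

{"op": "move_arm", "data": {
  "plan": [
    [0, 0, 0, 0],
    [0, 0, 0, 0],
    [0, 0, 0, 0],
    [0, 0, 0, 0],
    [0, 0, 0, 0]
  ],
  "hand": -0.2
}}

```text
time: 14.75
ee_pos: [0.5577, -0.2468, 0.0483]
tool_rot: [-0.107, 0.994, -0.0, 0.0]
force: [0.9, 0.1, 0.1]
gripper_width: 0.392
grip_force: 0.0
```

{"op": "move_arm", "data": {
  "plan": [
    [0, 0, -0.02, 0],
    [0, 0, -0.04, 0],
    [0, 0, -0.07, 0],
    [0, 0, -0.1, 0],
    [0, 0, -0.1, 0]
  ]
}}

```text
time: 15.25
ee_pos: [0.559, -0.2476, 0.1521]
tool_rot: [-0.107, 0.994, -0.002, 0.003]
force: [0.6, -0.3, -0.1]
gripper_width: 0.396
grip_force: 0.0
```

```bash
cat >> h.py <<'E'
C=np.array([.6115,-.2335]); E=np.radians(5.0); B=np.array([[np.cos(E),np.sin(E)],[-np.sin(E),np.cos(E)]])
def tray(n):
    p=snap(n); w=cloud(p); im=p['image'].astype(int)
    bxy=(w[...,:2]-C)@B.T
    near=(abs(bxy[...,0]+.05)<.16)&(abs(bxy[...,1])<.09)
    P=w[near&(w[...,2]>.028)&(w[...,2]<.042)&(im[...,2]>110)&(im[...,1]>80)]
    (c,s,a)=cv2.minAreaRect((P[:,:2]*1000).astype(np.float32)); print(n,'rect',c,s,a,'bay xy',(np.array(c)/1000-C)@B.T)
    m=near&(bxy[...,0]<-.0)&(im.max(-1)<75)&(w[...,2]>.04)&(w[...,2]<.085)
    k,lab,st,ce=cv2.connectedComponentsWithStats(m.astype(np.uint8))
    for i in range(1,k):
        if st[i,4]>15:
            P=w[lab==i]; zt=np.percentile(P[:,2],90); T=P[P[:,2]>zt-.012]
            (c,s,a)=cv2.minAreaRect((T[:,:2]*1000).astype(np.float32))
            print('  dark',st[i,4],'ztop',zt.round(4),np.round(c,1),np.round(s,1),round(a,1),'bay',((np.array(c)/1000-C)@B.T).round(4))
    return p
E
python3 - <<'E'
from h import *
np.set_printoptions(precision=4,suppress=True)
for n in ['scene','side']: p=tray(n)
delta(.4649,-.2671,.13,102.4)
E
```

```text
scene rect (557.9863891601562, -251.25283813476562) (153.8848419189453, 138.13600158691406) 11.41254997253418 bay xy [-0.0549 -0.013 ]
  dark 137 ztop 0.066 [ 467.7 -261.9] [41.3 15. ] 20.2 bay [-0.1458 -0.0157]
  dark 295 ztop 0.0773 [ 557.3 -244. ] [62.9 13.7] 14.6 bay [-0.0549 -0.0058]
side rect (589.7305908203125, -248.52975463867188) (277.8399963378906, 150.93099975585938) 17.191190719604492 bay xy [-0.023  -0.0131]
  dark 184 ztop 0.0784 [ 555.  -250.2] [55.7 10.6] 10.8 bay [-0.0578 -0.0117]
  dark 97 ztop 0.0669 [ 465.4 -268.2] [33.9 11.4] 11.1 bay [-0.1486 -0.0219]
t 15.35 ee [ 0.5577 -0.2468  0.1486] ydir 102.32 shift [0.095  0.     0.0185] yaw -0.08 F [ 1.1  0.3 -0.2] w 0.4
```

Tray sits flat on the ledge, origin about bay (-55,-8) mm, yaw about +7.5°. Going to the pull.

{"op": "move_arm", "data": {
  "plan": [
    [0.04, 0, 0, 0],
    [0.08, 0, 0, 0],
    [0.095, 0, 0.02, 0],
    [0.095, 0, 0.05, 0],
    [0.095, 0, 0.07, 0]
  ]
}}

```text
time: 15.85
ee_pos: [0.4635, -0.2667, 0.076]
tool_rot: [-0.107, 0.994, 0.001, -0.001]
force: [0.3, -0.3, -0.4]
gripper_width: 0.399
grip_force: 0.0
```

{"op": "move_arm", "data": {
  "plan": [
    [0, 0, 0.02, 0],
    [0, 0, 0.035, 0],
    [0, 0, 0.042, 0],
    [0, 0, 0.042, 0],
    [0, 0, 0.042, 0]
  ]
}}

```text
time: 16.35
ee_pos: [0.4648, -0.2671, 0.0363]
tool_rot: [-0.107, 0.994, 0.0, -0.0]
force: [-0.3, -0.1, 0.5]
gripper_width: 0.401
grip_force: 0.0
```

{"op": "move_arm", "data": {
  "plan": [
    [0, 0, 0, 0],
    [0, 0, 0, 0],
    [0, 0, 0, 0],
    [0, 0, 0, 0],
    [0, 0, 0, 0]
  ],
  "hand": -1,
  "newtons": 10
}}

```text
time: 16.85
ee_pos: [0.4649, -0.2671, 0.0365]
tool_rot: [-0.107, 0.994, -0.0, 0.0]
force: [-0.7, 0.8, 3.6]
gripper_width: 0.108
grip_force: 10.0
```

{"op": "move_arm", "data": {
  "plan": [
    [0, 0, 0, 0],
    [0, 0, 0, 0],
    [0, 0, 0, 0],
    [0, 0, 0, 0],
    [0, 0, 0, 0]
  ]
}}

```text
time: 17.35
ee_pos: [0.4649, -0.2671, 0.0365]
tool_rot: [-0.107, 0.994, -0.0, 0.0]
force: [-0.3, 1.2, 5.3]
gripper_width: 0.105
grip_force: 10.0
```

Run:
```python
from h import *
np.set_printoptions(precision=4,suppress=True)
s=r.read_state(); e=s['ee_pos']; print('bay tool',(e[:2]-C)@B.T)
for n in ['scene','side']: tray(n)
# targets: origin (bx,by), yaw rel to bay -> pull TCP
for bx,by,th in [(-.035,-.008,7.4),(-.008,-.006,7),(.005,-.003,4),(.02,-.001,2),(.042,0,0)]:
    t=np.radians(th); q=np.array([bx,by])-.095*np.array([np.cos(t),np.sin(t)]); print(bx,th,end=' '); x,y=q@B+C; delta(x,y,.036,95+th)
```

```text
bay tool [-0.149  -0.0207]
scene rect (552.8046875, -233.72256469726562) (156.12060546875, 164.90377807617188) 4.840151786804199 bay xy [-0.0585  0.0049]
  dark 180 ztop 0.0785 [ 467.9 -259.6] [25.3 32.8] 59.0 bay [-0.1453 -0.0135]
  dark 286 ztop 0.0766 [ 557.7 -244.2] [63.2 16.3] 14.9 bay [-0.0546 -0.006 ]
side rect (603.3453979492188, -251.45603942871094) (242.31390380859375, 142.78085327148438) 11.070712089538574 bay xy [-0.0097 -0.0172]
  dark 26 ztop 0.0659 [ 534.7 -255.9] [ 8.2 16.9] 83.0 bay [-0.0785 -0.0157]
  dark 181 ztop 0.0821 [ 462.  -270.9] [30.1 24. ] 88.7 bay [-0.1522 -0.0243]
-0.035 7.4 t 17.45 ee [ 0.4649 -0.2671  0.0365] ydir 102.32 shift [-0.0197 -0.002   0.0005] yaw -0.08 F [-0.8  1.3  5. ] w 0.104
-0.008 7 t 17.45 ee [ 0.4649 -0.2671  0.0365] ydir 102.32 shift [-0.0467 -0.0028  0.0005] yaw 0.32 F [-0.8  1.3  5. ] w 0.104
0.005 4 t 17.45 ee [ 0.4649 -0.2671  0.0365] ydir 102.32 shift [-0.0601  0.0035  0.0005] yaw 3.32 F [-0.8  1.3  5. ] w 0.104
0.02 2 t 17.45 ee [ 0.4649 -0.2671  0.0365] ydir 102.32 shift [-0.0755  0.0068  0.0005] yaw 5.32 F [-0.8  1.3  5. ] w 0.104
0.042 0 t 17.45 ee [ 0.4649 -0.2671  0.0365] ydir 102.32 shift [-0.0978  0.0083  0.0005] yaw 7.32 F [-0.8  1.3  5. ] w 0.104
```

{"op": "move_arm", "data": {
  "plan": [
    [-0.003, 0, 0, 0],
    [-0.007, -0.001, 0, 0],
    [-0.012, -0.001, 0, 0],
    [-0.016, -0.002, 0, 0],
    [-0.02, -0.002, 0, 0]
  ]
}}

```text
time: 17.95
ee_pos: [0.485, -0.2649, 0.0365]
tool_rot: [-0.107, 0.994, -0.0, 0.0]
force: [-1.9, -1.1, 5.5]
gripper_width: 0.107
grip_force: 10.0
```

{"op": "move_arm", "data": {
  "plan": [
    [-0.005, 0, 0, 0],
    [-0.01, 0, 0, 0],
    [-0.015, 0, 0, 0],
    [-0.021, -0.001, 0, 0],
    [-0.027, -0.001, 0, 0]
  ]
}}

```text
time: 18.45
ee_pos: [0.5116, -0.2602, 0.0365]
tool_rot: [-0.107, 0.994, -0.0, 0.0]
force: [-2.4, 0.7, 6.2]
gripper_width: 0.103
grip_force: 10.0
```

Run:
```python
from h import *
np.set_printoptions(precision=4,suppress=True)
tray('scene'); p=tray('side')
a=snap('scene')
cv2.imwrite('pics/crop5.png',np.hstack([cv2.resize(a['image'][180:300,160:360],(400,300)),cv2.resize(p['image'][220:340,320:480],(400,300))]))
for bx,by,th in [(-.008,-.006,7),(.005,-.003,4),(.02,-.001,2),(.042,0,0)]:
    t=np.radians(th); q=np.array([bx,by])-.095*np.array([np.cos(t),np.sin(t)]); print(bx,th,end=' '); x,y=q@B+C; delta(x,y,.036,95+th)
```

```text
scene rect (576.1666259765625, -233.6977081298828) (108.03392028808594, 150.94158935546875) 4.5748748779296875 bay xy [-0.0352  0.0029]
  dark 168 ztop 0.0785 [ 518.5 -250.9] [21.2 31.3] 37.3 bay [-0.0941 -0.0093]
  dark 178 ztop 0.077 [ 593.9 -240.1] [37.5 13.7] 15.5 bay [-0.0181 -0.005 ]
side rect (584.7565307617188, -269.0552673339844) (118.39804077148438, 179.33169555664062) 63.298709869384766 bay xy [-0.0297 -0.0331]
  dark 24 ztop 0.0676 [ 586.1 -248.7] [ 9.8 16. ] 71.6 bay [-0.0267 -0.013 ]
  dark 171 ztop 0.0806 [ 508.8 -263.1] [24.  28.8] 6.6 bay [-0.1049 -0.0205]
-0.008 7 t 18.6 ee [ 0.512  -0.2601  0.0365] ydir 102.33 shift [0.0008 0.0004 0.0005] yaw 0.33 F [2.7 0.8 4.9] w 0.105
0.005 4 t 18.6 ee [ 0.512  -0.2601  0.0365] ydir 102.33 shift [-0.0127  0.0067  0.0005] yaw 3.33 F [2.7 0.8 4.9] w 0.105
0.02 2 t 18.6 ee [ 0.512  -0.2601  0.0365] ydir 102.33 shift [-0.0281  0.01    0.0005] yaw 5.33 F [2.7 0.8 4.9] w 0.105
0.042 0 t 18.6 ee [ 0.512  -0.2601  0.0365] ydir 102.33 shift [-0.0504  0.0115  0.0006] yaw 7.33 F [2.7 0.8 4.9] w 0.105
```

View pics/crop5.png

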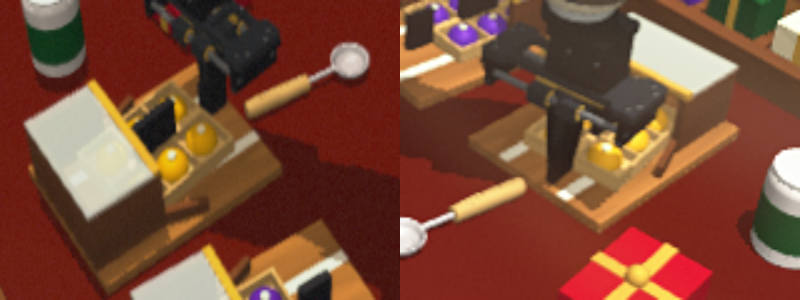

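The picture shows the tray past the wings with its nose under the guard, and the scoop untouched at left (275,95). Now I straighten it and go on.

{"op": "move_arm", "data": {
  "plan": [
    [-0.003, 0.001, 0, 0.7],
    [-0.006, 0.003, 0, 1.5],
    [-0.009, 0.005, 0, 2.4],
    [-0.012, 0.0065, 0, 3.2],
    [-0.0155, 0.0075, 0, 3.8]
  ]
}}

```text
time: 19.1
ee_pos: [0.5246, -0.2495, 0.0365]
tool_rot: [-0.074, 0.997, -0.0, -0.0]
force: [-1.2, -0.4, 6.3]
gripper_width: 0.104
grip_force: 10.0
```

Run:
```python
from h import *
for bx,by,th in [(.02,-.001,2),(.042,0,0)]:
    t=np.radians(th); q=np.array([bx,by])-.095*np.array([np.cos(t),np.sin(t)]); print(bx,th,end=' '); x,y=q@B+C; delta(x,y,.036,95+th)
```

```text
0.02 2 t 19.1 ee [ 0.52463394 -0.24946292  0.03654201] ydir 98.48 shift [-0.0132  0.0032  0.0005] yaw 1.48 F [-1.2 -0.4  6.3] w 0.104
0.042 0 t 19.1 ee [ 0.52463394 -0.24946292  0.03654201] ydir 98.48 shift [-0.0354  0.0062  0.0005] yaw 3.48 F [-1.2 -0.4  6.3] w 0.104
```

{"op": "move_arm", "data": {
  "plan": [
    [-0.003, 0.001, 0, 0.3],
    [-0.006, 0.0015, 0, 0.6],
    [-0.009, 0.002, 0, 1],
    [-0.012, 0.003, 0, 1.5],
    [-0.015, 0.0035, 0, 1.8]
  ]
}}

```text
time: 19.6
ee_pos: [0.539, -0.2438, 0.0365]
tool_rot: [-0.058, 0.998, -0.0, -0.0]
force: [-2.3, -0.5, 7.3]
gripper_width: 0.105
grip_force: 10.0
```

{"op": "move_arm", "data": {
  "plan": [
    [-0.003, 0.0005, 0, 0.3],
    [-0.006, 0.001, 0, 0.6],
    [-0.009, 0.0015, 0, 0.9],
    [-0.012, 0.002, 0, 1.3],
    [-0.015, 0.0025, 0, 1.7]
  ]
}}

```text
time: 20.1
ee_pos: [0.5536, -0.2396, 0.0365]
tool_rot: [-0.044, 0.999, -0.0, -0.0]
force: [-2.5, 0.1, 6.8]
gripper_width: 0.104
grip_force: 10.0
```

Run:
```python
from h import *
np.set_printoptions(precision=4,suppress=True)
tray('scene');tray('side')
for bx,by,th in [(.042,0,0)]:
    t=np.radians(th); q=np.array([bx,by])-.095*np.array([np.cos(t),np.sin(t)]); print(bx,th,end=' '); x,y=q@B+C; delta(x,y,.036,95+th)
```

```text
scene rect (594.2462768554688, -239.48776245117188) (142.14169311523438, 56.85820007324219) 86.73953247070312 bay xy [-0.0177 -0.0045]
  dark 126 ztop 0.0761 [ 565.3 -233.8] [14.  29.1] 12.7 bay [-0.0461  0.0037]
side rect (607.5349731445312, -255.6536102294922) (119.64973449707031, 147.60813903808594) 54.71037673950195 bay xy [-0.0059 -0.0217]
  dark 161 ztop 0.0798 [ 550.5 -241.3] [22.5 30.4] 9.9 bay [-0.0614 -0.0025]
0.042 0 t 20.2 ee [ 0.554  -0.2395  0.0365] ydir 95.0 shift [-0.0048  0.001   0.0005] yaw -0.0 F [0.5 0.9 5.9] w 0.108
```

{"op": "move_arm", "data": {
  "plan": [
    [-0.001, 0.0005, 0, 0],
    [-0.002, 0.0005, 0, 0],
    [-0.003, 0.0005, 0, 0],
    [-0.004, 0.0005, 0, 0],
    [-0.005, 0.0005, 0, 0]
  ]
}}

```text
time: 20.7
ee_pos: [0.5584, -0.2387, 0.0365]
tool_rot: [-0.044, 0.999, 0.0, -0.0]
force: [-1.6, -0.7, 7.1]
gripper_width: 0.106
grip_force: 10.0
```

{"op": "move_arm", "data": {
  "plan": [
    [-0.0005, 0, 0, 0],
    [-0.001, 0, 0, 0],
    [-0.0015, 0, 0, 0],
    [-0.002, 0, 0, 0],
    [-0.002, 0, 0, 0]
  ]
}}

```text
time: 21.2
ee_pos: [0.5592, -0.2384, 0.0365]
tool_rot: [-0.044, 0.999, 0.0, -0.001]
force: [-7.9, -1.9, 9.7]
gripper_width: 0.098
grip_force: 10.0
```

{"op": "move_arm", "data": {
  "plan": [
    [-0.0005, 0, 0, 0],
    [-0.001, 0, 0, 0],
    [-0.001, 0, 0, 0],
    [-0.001, 0, 0, 0],
    [-0.001, 0, 0, 0]
  ]
}}

```text
time: 21.7
ee_pos: [0.5598, -0.2383, 0.0362]
tool_rot: [-0.044, 0.999, 0.001, -0.002]
force: [-9.8, -3.1, 8.5]
gripper_width: 0.103
grip_force: 10.0
```

{"op": "move_arm", "data": {
  "plan": [
    [0, 0, 0, 0],
    [0, 0, 0, 0],
    [0, 0, 0, 0],
    [0, 0, 0, 0],
    [0, 0, 0, 0]
  ],
  "hand": -0.3
}}

```text
time: 22.2
ee_pos: [0.5618, -0.2382, 0.0361]
tool_rot: [-0.044, 0.999, 0.0, -0.0]
force: [0.3, -0.9, 0.5]
gripper_width: 0.353
grip_force: 0.0
```

Run:
```python
from h import *
np.set_printoptions(precision=4,suppress=True)
s=r.read_state(); print(s['time'],s['ee_pos'],s['force'],(s['ee_pos'][:2]-C)@B.T)
tray('scene');tray('side')
```

```text
22.2 [ 0.5618 -0.2382  0.0361] [ 0.3375 -0.9142  0.4723] [-0.0499 -0.0003]
scene rect (596.9844970703125, -239.1366729736328) (143.83694458007812, 51.01396179199219) 86.83694458007812 bay xy [-0.015  -0.0044]
  dark 130 ztop 0.0726 [ 572.4 -231.5] [46.4 18.2] 83.9 bay [-0.0388  0.0054]
side rect (610.2730102539062, -241.1375274658203) (122.90400695800781, 138.16192626953125) 39.741539001464844 bay xy [-0.0019 -0.0075]
  dark 239 ztop 0.0799 [ 557.2 -241. ] [24.3 51.2] 7.7 bay [-0.0547 -0.0028]
```

{"op": "move_arm", "data": {
  "plan": [
    [0, 0, -0.02, 0],
    [0, 0, -0.05, 0],
    [0, 0, -0.09, 0],
    [0, 0, -0.13, 0],
    [0, 0, -0.17, 0]
  ]
}}

```text
time: 22.8
ee_pos: [0.5616, -0.2381, 0.2079]
tool_rot: [-0.044, 0.999, 0.0, -0.0]
force: [0.4, -0.0, -0.2]
gripper_width: 0.351
grip_force: 0.0
```

{"op": "move_arm", "data": {
  "plan": [
    [-0.02, 0, -0.03, 0],
    [-0.04, 0, -0.07, 0],
    [-0.06, 0, -0.11, 0],
    [-0.06, 0, -0.13, 0],
    [-0.06, 0, -0.13, 0]
  ]
}}

```text
time: 23.3
ee_pos: [0.6224, -0.2331, 0.3392]
tool_rot: [-0.044, 0.999, -0.001, 0.002]
force: [0.6, -0.4, -0.4]
gripper_width: 0.351
grip_force: 0.0
```

Run:
```python
from h import *
np.set_printoptions(precision=4,suppress=True)
ps=[tray(n) for n in ['scene','side','wrist']]
a,b,c=[p['image'] for p in ps]
cv2.imwrite('pics/final.png',np.hstack([cv2.resize(a[170:320,160:360],(400,300)),cv2.resize(c,(400,300))]))
for d in r.search_frame(ps[0],'scoop')[:1]: print(d,world(ps[0],d['uv']))
```

```text
scene rect (597.6213989257812, -229.45510864257812) (161.24905395507812, 49.37412643432617) 87.62664031982422 bay xy [-0.0135  0.0052]
  dark 143 ztop 0.0655 [ 561.7 -233.8] [36.9 12. ] 6.0 bay [-0.0497  0.0041]
side rect (643.5345458984375, -233.59974670410156) (134.8322296142578, 176.00344848632812) 3.319932222366333 bay xy [ 0.0319 -0.0029]
  dark 97 ztop 0.0668 [ 558.9 -242. ] [10.  33.9] 87.1 bay [-0.0531 -0.0039]
wrist rect (615.676513671875, -232.86441040039062) (74.81438446044922, 178.54547119140625) 5.172736167907715 bay xy [0.0042 0.0003]
```

View pics/final.png

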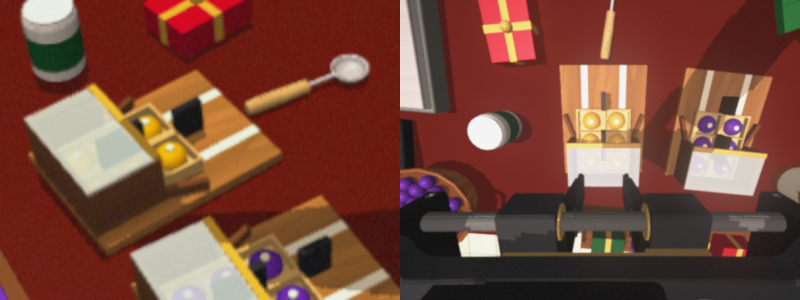

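The final view shows the gold tray straight in its slot, with the same depth as the purple one and the pull at bay x ≈ -51.4 mm (home is -51.5). The pralines are in their cells and the scoop is where it was.

```bash
python3 -c "
from station import r
print(r.close_job())"
```

```text
the job is handed in; nothing more can be done
None
```

The gold tray is home against the back stop of the empty bay with its pull facing out, and the job is handed in at about 23.5 s. The last views show the visible pralines in their cells (the rest are under the guard) and the things around the bay in place; I rested the tray about 7.5° askew on the ledge to clear the scoop, and straightened it as it slid in.

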